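Seat a drive board in the microscope control unit

TASK

The microscope's control unit lies open on the bench with its circuit board only part-way in. Gently slide the board along its two card guides, under the bridge bar, until it meets the sprung connector at the back, then swing both side levers fully shut behind its front panel so that they press it home and keep it there. Leave the other things on the bench where they are.

Things in the scene. Friction and masses are not known exactly. Their poses are not given: they have to be found in the camera images.
- frame: open aluminium frame of the control unit, fixed; base plate 295 x 150 x 6 mm. Origin: on the bench, centre line, at the mouth of the guides; x points into the unit (the way the board slides, away from the robot), y left. Two grey ledges (tops 16 mm up, outer edges y = +-53) run from x = -125 to 140; from x = 8 on, walls (103 apart) and lips make the guide slots, tops at 30 mm
- bridge (a point): middle of the underside of the fixed bridge bar across the guides, 50 mm above the bench, 65 mm in from the frame's origin; bar 12 mm wide, 8 mm thick, posts at y = +-66 mm; the board's parts (up to 44 mm above the bench) pass under it
- connector_face (a point): centre of the unpressed front face of the white sprung connector, 123 mm in from the frame's origin (this point stays put). It pushes back with about 2.4 N at first touch and 7 N when the board is home; hard stops for the board lie 2 mm beyond home
- board: loose circuit board, plate 130 (x) x 100 (y) x 4 mm, about 0.3 kg, panel on its -x edge. Origin: centre of its underside, x into the unit. Starts on the ledges, nose in the guides, 70 to 110 mm short of home. Home: origin at (65, 0, 16) mm in the frame, panel's rear face at frame x = 0. It meets the connector 7 mm before home and springs back to there unless the levers hold it
- board_panel (a point): centre of the rear face of the board's aluminium front panel (100 mm wide, 5 thick, 30 high; the face towards the robot, where to push), 65 mm behind the board's origin, 15 mm above its underside, 31 mm above the bench
- lever_l (a joint): left (+y) black lever on an upright hinge: 0 = pointing straight back along frame -x (open), negative = splayed outward, +1.571 = fully shut (a stop), lying across behind the panel and pointing to the centre line. Stays where left; 4 to 7 N at the tab swings it. Arm 8 mm thick, 45 mm long from the hinge, 24 to 44 mm above the bench; when shut its inner face is at frame x = 0
- lever_r (a joint): the same for the right (-y) lever, mirrored: 0 = pointing along frame -x, +1.571 = fully shut
- lever_l_hinge (a point): hinge axis of the left lever at the top of its arm, 44 mm above the bench, at (-4, 62) mm in the frame
- lever_r_hinge (a point): hinge axis of the right lever at the top of its arm, 44 mm above the bench, at (-4, -62) mm in the frame
- lever_l_tab (a point): middle top of the upright finger tab (14 mm long, 8 mm thick, from 44 up to 57 mm above the bench) near the free end of the left lever, 38 mm from its hinge
- lever_r_tab (a point): the same on the right lever
- vial: amber bottle, 28 mm diameter, 55 mm tall, standing on the bench left of the frame; origin under its centre; to be left alone
- dish: clear open dish, 60 mm diameter, 14 mm high, on the bench left of the frame; origin under its centre; to be left alone
- screwdriver: screwdriver 160 mm long lying on the bench right of the frame; origin under its middle; to be left alone
Things that resemble listed ones, but are neither listed nor needed, are in the scene too. Leave any purple look-alike of the board alone.

How it is judged (in metres and radians):
On the way:
1. the board is slid in up to the connector (within 10 mm of home) while both levers are still open (below 0.8 rad) (x of board in the frame of frame above 0.055 m and value of joint each of lever_l, lever_r below 0.8 rad), for 0.1 s.
At the end, for the whole second after the job is handed in: the board lies flat in its guides, at rest and straight (within 0.04 rad), its panel within 3 mm of home, and both levers are shut (above 1.44 rad) (x of board in the frame of frame between 0.062 and 0.069 m and z of board in the frame of frame between 0.013 and 0.02 m and angle between the x axis of board and the x axis of frame, either way round below 0.04 rad and value of joint each of lever_l, lever_r above 1.44 rad and linear speed of board below 0.02 m/s); the robot touches nothing.
It fails at once if the board is pushed with more than 40 N (contact force between the fingers and board above 40 N).
It fails at once if the bottle, dish or screwdriver is moved more than 30 mm (distance of any of vial, dish, screwdriver from where it was at the start of the episode above 0.03 m).
It also fails if it takes over 61 s, if anything falls off the work surface, if the arm or the gripper's body presses on something with over 40 N, if the wrist force passes 120 N, or if a joint passes its speed limit or range.

ROBOT

A 6-joint arm with a two-finger parallel gripper is mounted at the origin on the work surface. World frame = base frame: x ahead of the robot, y to its left, z up, the work surface at z = 0. Lengths are in mm, angles in rad, forces in N, time in s.
With the tool pointing down it reaches from about 300 to 775 mm from the base axis. Payload 14.6 kg.
Tool frame: the origin (TCP) lies between the finger pads; the fingertips stand 19 mm ahead of it and the grasp point (between the pads) is the TCP; z points along the fingers, y is the line along which they close (so a half turn about z gives the same grasp; the last joint's range is limited). The gripper opens to 94 mm and grips with 3 to 60 N. Pads are 16 mm wide; open, the fingers measure 119 mm over their backs; the gripper's body (75 mm by 177 mm) begins 78 mm behind the grasp point.
Start: joints at [-1.266, 0.3, 1.521, -0, 1.321, -0.067], TCP at [199.804, -512.414, 198.546] pointing down, gripper open.
Joint ranges: [-3.03, 3.03], [-0.79, 2.21], [0.23, 2.52], [-1.04, 4.18], [0, 3.07], [-2.55, 2.55]. Speed limits (rad/s): [2.22, 2.22, 2.57, 3.14, 3.14, 3.14].

INTERFACE

Orientations are given as [roll, pitch, yaw] about the fixed x, y, z axes, in that order (R = Rz(yaw) Ry(pitch) Rx(roll)).
In Python, from cell import monitor, imaging, job, find_in, trace gives the robot as it stands. The module is installed in compiled form; this text tells all that it offers.
- The arm moves only by the tool arm_command, never from a script. Its argument "steps" is a list of rows, each a list of 5 numbers: the opening, from 0 (shut) to 1 (fully open), then the shift along the tool's x, y, z in mm, then the turn about the tool's z in degrees. In form: [[gripper, dx, dy, dz, turn], ...]. A call has 1 to 20 rows; each row is the pose to reach, as a shift and turn from the pose commanded when the call began, along the tool's axes at that moment; what a row does not reach only later rows make up. A row lasts 1/8 s, in which the tool goes at most 62.5 mm and 10.7 degrees, less where a joint would pass 70% of its speed; a pose out of reach is approached as far as the arm can. A call with a gripper value outside its range is refused whole. The fingers move at their own pace and stop on an object; "force" is the grip in N (left out, the last holds). Time passes only in rows, so rows that repeat a pose let the fingers close. It gives the time, the measured TCP pose, the force, the opening and the grip force at its end, in the units of the state.
- monitor.read_state(): the state, without advancing time (a new reading comes with each control period).
- imaging.camera(name): name is "side" or "top"; returns a dict with "img" (480x640x3 uint8, red, green, blue), "mtx" (3x3 intrinsics, pixels), "D" ([k1, k2, p1, p2, k3] as OpenCV has them; the pictures are not rectified), "view" (4x4, takes a point from world to camera coordinates). Camera axes: x right, y down, z forward; pixel columns grow to the right and rows downward; lengths in mm; the calibration is good to about 2 mm. A picture is of the moment at which its call begins. There is no depth.
- job.sign_off(): hands the job in; it is judged then, once.
Trained networks look in a picture, given as the dict that the camera call returned (one of the last four; its "shot" number tells which), for a name from the list of things; names that differ only in an ending like _2 or _b are one class to them, and where a whole thing is asked for, a point or a joint stands for the part that bears it (a point fixed in the world has none). Each returns a list of dicts, best first, with "p" (0 to 1); they miss things now and then, are a little off and sometimes report something else, mostly with a low value. They report only what shows in the picture. A call takes as long as a camera call. They do not tell look-alikes from the thing itself.
- find_in(picture, target): "rect" ([centre column, centre row, width, height] in pixels, round what is visible of it).
- trace(picture, target): "region" (480x640 bool, what is visible of it) and "rect" ([centre column, centre row, width, height] in pixels, round what is visible of it).
The state is a dict: "clock": time; "joints": joint angles; "qd": joint speeds; "effort": joint torques, N m; "eef_pos": TCP position; "eef_rot": TCP orientation; "wrist_force": force on the tool from outside, world axes, zero at the start; "moment": the same for the moment, N m; "finger_gap": finger opening in mm; "finger_force": force on a finger pad.
Only numpy, scipy, OpenCV 4.12 (cv2) and the standard library are available. Lean on these libraries where they do the work, as an engineer would, in place of code of your own. Each camera call takes 0.05 s, during which the arm holds its last target. There are 200 camera calls.

## Working session

There is one attempt and no reset: what is moved stays moved. The work goes in short steps, Python scripts to look and compute and a tool call to move; the robot and the scene stay as the last step left them, time stands still between calls to the robot, and variables do not carry over. Pictures are saved under pics/ and viewed, at most 13 in all, crops included, and the job is handed in when it is done.

Besides the shell and the picture viewer there is one more tool, called after "Request:" as name(argument=value, ...) on one line, values as JSON. arm_command: Moves the arm, as the interface text tells. Its arguments: {"type":"object","properties":{"steps":{"type":"array","items":{"type":"array","items":{"type":"number"}}},"force":{"type":"number"}},"required":["steps"]}

```bash
mkdir -p pics; python3 - <<'E'
from cell import monitor, imaging, job, find_in, trace
import cv2, numpy as np
for n in ("top","side"):
    c=imaging.camera(n); cv2.imwrite(f"pics/{n}0.png",c["img"][:,:,::-1])
    print(n,np.round(c["mtx"],1).tolist(),np.round(c["D"],3),np.round(c["view"],3).tolist())
    for t in ("board","board_panel","bridge","frame","lever_l","lever_l_hinge","lever_r_hinge","lever_l_tab","lever_r_tab","connector_face","vial","dish","screwdriver"):
        try: print(t,[(np.round(d["rect"]).tolist(),round(d["p"],2)) for d in find_in(c,t)][:3])
        except Exception as e: print(t,e)
s=monitor.read_state();print(s)
E
```

```text
top [[487.4, 0.0, 321.4], [0.0, 487.4, 244.1], [0.0, 0.0, 1.0]] [-0.063  0.     0.     0.     0.   ] [[0.021, -1.0, 0.001, -24.494], [-0.993, -0.02, -0.117, 652.457], [0.117, 0.001, -0.993, 912.844], [0.0, 0.0, 0.0, 1.0]]
board [([448.0, 327.0, 59.0, 68.0], 0.87), ([193.0, 306.0, 87.0, 80.0], 0.84), ([314.0, 296.0, 54.0, 70.0], 0.63)]
board_panel [([312.0, 296.0, 54.0, 66.0], 0.92), ([449.0, 327.0, 58.0, 71.0], 0.83), ([193.0, 306.0, 84.0, 80.0], 0.64)]
bridge [([315.0, 280.0, 88.0, 155.0], 0.72)]
frame [([315.0, 278.0, 85.0, 146.0], 0.64), ([258.0, 202.0, 27.0, 26.0], 0.29)]
lever_l []
lever_l_hinge [([318.0, 279.0, 88.0, 152.0], 0.77)]
lever_r_hinge [([316.0, 278.0, 87.0, 152.0], 0.7)]
lever_l_tab [([280.0, 299.0, 13.0, 28.0], 0.62)]
lever_r_tab [([313.0, 298.0, 56.0, 68.0], 0.25)]
connector_face [([318.0, 282.0, 88.0, 152.0], 0.84), ([349.0, 306.0, 6.0, 24.0], 0.72)]
vial [([237.0, 245.0, 17.0, 17.0], 0.52)]
dish [([256.0, 203.0, 28.0, 29.0], 0.76)]
screwdriver [([398.0, 239.0, 12.0, 76.0], 0.89)]
side [[609.9, 0.0, 312.6], [0.0, 609.9, 249.8], [0.0, 0.0, 1.0]] [-0.072  0.     0. 
[... 1026 characters left out ...]
0, 68.0, 31.0], 0.56)]
{'clock': 1.4, 'joints': array([-1.26563036e+00,  2.99929974e-01,  1.52100995e+00, -1.67189239e-05,
        1.32069515e+00, -6.66219201e-02]), 'qd': array([ 0.00056772,  0.00018161,  0.00056353,  0.00041368,  0.0004047 ,
       -0.00302934]), 'effort': array([ 1.89685061e-04, -5.31659353e+01, -3.52914691e+01,  7.08636967e-02,
        2.13102082e-02, -1.84786296e-05]), 'eef_pos': array([ 199.78266482, -512.41759584,  198.52492003]), 'eef_rot': array([-3.14154925e+00,  1.33385873e-05,  3.71792022e-01]), 'wrist_force': array([ 0.10050143, -0.39547515, -0.34421572]), 'moment': array([0.03232609, 0.01655525, 0.00346973]), 'finger_force': 0.0, 'finger_gap': 94.3613496559958}
```

```bash
python3 - <<'E'
import cv2
a=cv2.imread("pics/top0.png")[190:370,215:455]; cv2.imwrite("pics/t1.png",cv2.resize(a,(800,600),interpolation=cv2.INTER_CUBIC))
a=cv2.imread("pics/side0.png")[200:350,225:425]; cv2.imwrite("pics/s1.png",cv2.resize(a,(800,600),interpolation=cv2.INTER_CUBIC))
E
```

```text
(no output)
```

View pics/t1.png

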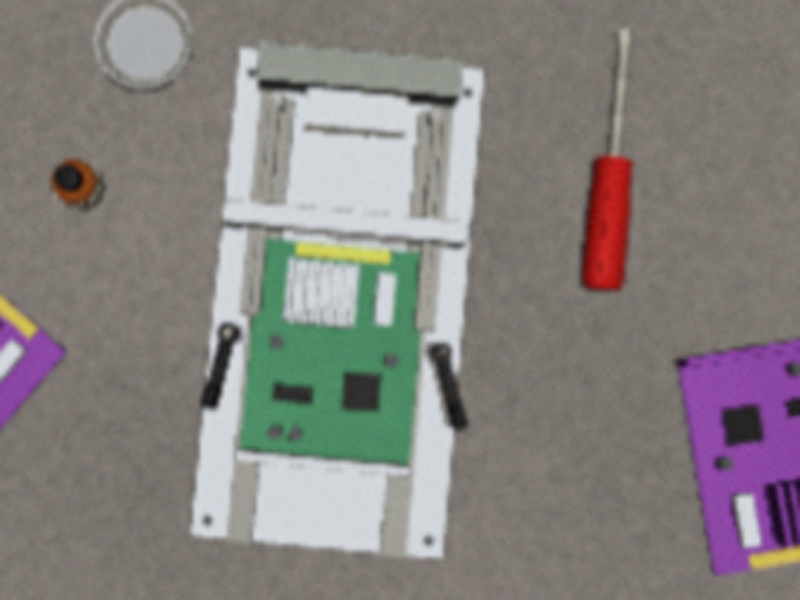

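View pics/s1.png

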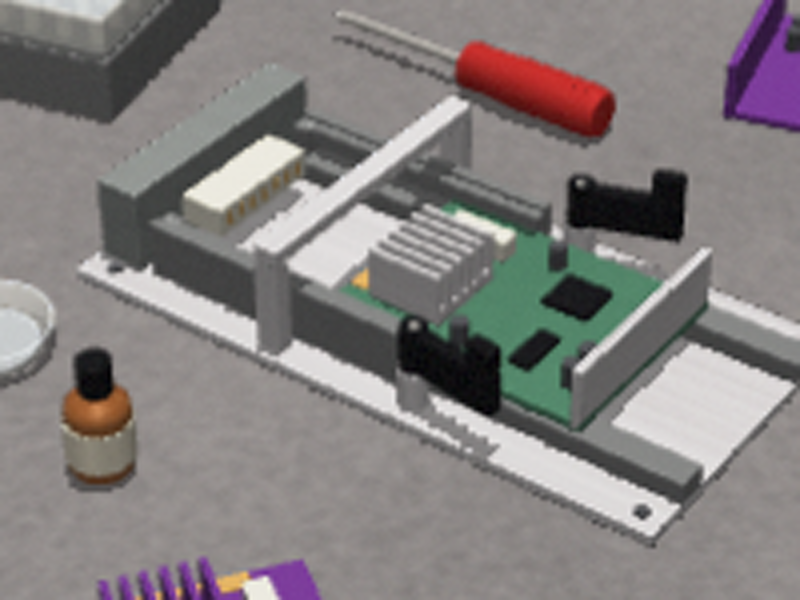

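```bash
cat > h.py <<'E'
import numpy as np, cv2, json
from cell import imaging, monitor
def ray(c,px,z):
    u=cv2.undistortPoints(np.array([[px]],float),c["mtx"],np.array(c["D"],float))[0,0]
    V=np.array(c["view"]);R,t=V[:3,:3],V[:3,3];o=-R.T@t;d=R.T@np.array([u[0],u[1],1])
    return (o+d*(z-o[2])/d[2])[:2]
def proj(c,p):
    V=np.array(c["view"]);r=cv2.Rodrigues(V[:3,:3])[0]
    return cv2.projectPoints(np.array(p,float).reshape(-1,1,3),r,V[:3,3],c["mtx"],np.array(c["D"],float))[0].reshape(-1,2)
E
python3 - <<'E'
from h import *
from scipy.optimize import least_squares
T=imaging.camera("top");S=imaging.camera("side")
ct=lambda x,y:(215+x/3.3333-.35,190+y/3.3333-.35); cs=lambda x,y:(225+x/4-.4,200+y/4-.4)
pts=[("hl",T,ct(229,331),44),("hr",T,ct(440,352),44),("hl",S,cs(411,324),44),("hr",S,cs(582,180),44),
("TL",T,ct(241,47),6),("TR",T,ct(484,70),6),("BL",T,ct(192,535),6),("BR",T,ct(443,556),6),
("ltab",T,ct(211,398),57),("rtab",T,ct(459,418),57),("ltabS",S,cs(484,337),57),("rtabS",S,cs(671,173),57),
("pL",T,ct(240,459),46),("pR",T,ct(408,471),46),("pLS",S,cs(576,362),46),("pRS",S,cs(711,250),46),
("ledgeR",S,cs(705,470),16)]
for n,c,p,z in pts: print(n,np.round(ray(c,p,z),1))
M={"hl":(-4,62),"hr":(-4,-62)}
def f(q):
    a=q[2];R=np.array([[np.cos(a),-np.sin(a)],[np.sin(a),np.cos(a)]]);r=[]
    for n,c,p,z in pts:
        if n in M: m=M[n]
        elif n in("TL","TR","BL","BR"): m=(q[3]+(295 if n[0]=="T" else 0),75*(1 if n[1]=="L" else -1))
        else: continue
        r+=list(R@m+q[:2]-ray(c,p,z))
    return r
s=least_squares(f,[450,0,0,-140]);q=s.x;print(np.round(q,4),np.round(s.fun,1))
a=q[2];R=np.array([[np.cos(a),-np.sin(a)],[np.sin(a),np.cos(a)]])
for n,c,p,z in pts: print(n,np.round(R.T@(ray(c,p,z)-q[:2]),1))
E
```

```text
hl [563.9  60.2]
hr [554.4 -61.5]
hl [565.3  60.5]
hr [556.1 -65.1]
TL [737.9  60.9]
TR [726.7 -87.9]
BL [443.8  81.6]
BR [434.6 -67.2]
ltab [525.6  68.3]
rtab [517.3 -72.2]
ltabS [527.9  67. ]
rtabS [517.7 -72.4]
pL [491.2  51.7]
pR [486.4 -44.2]
pLS [496.5  49.6]
pRS [484.6 -45. ]
ledgeR [439.2  48.6]
[ 5.638989e+02 -1.684300e+00 -7.080000e-02 -1.255776e+02] [ 0.4  0.3  1.2 -1.7 -1.  -0.1 -0.5  1.8  0.3  0.3  0.9 -0.6  0.2  0.4
 -1.3 -0.4]
hl [-4.4 61.7]
hr [ -5.3 -60.4]
hl [-3.  62.1]
hr [ -3.3 -63.8]
TL [169.2  74.7]
TR [168.5 -74.5]
BL [-125.7   74.6]
BR [-124.3  -74.5]
ltab [-43.2  67.1]
rtab [-41.5 -73.6]
ltabS [-40.7  66. ]
rtabS [-41.1 -73.8]
pL [-76.3  48.1]
pR [-74.3 -47.9]
pLS [-70.9  46.4]
pRS [-76.  -48.8]
ledgeR [-128.    41.3]
```

Request:
arm_command(steps=[[0.64,29,-26,0,2],[0.64,72,-64,0,4],[0.64,116,-103,0,7],[0.64,159,-142,0,9],[0.64,203,-180,0,12],[0.64,246,-219,0,14],[0.64,290,-258,0,17],[0.64,333,-296,0,19],[0.64,376,-335,0,21],[0.64,410,-365,0,23],[0.64,428,-381,0,25],[0.64,434,-386,0,25.4],[0.64,434,-386,0,25.4],[0.64,434,-386,0,25.4],[0.64,434,-386,0,25.4]])

```text
clock: 3.38
eef_pos: [463.7, 4.2, 198.6]
eef_rot: [3.142, -0.0, -0.072]
wrist_force: [-0.2, -0.7, 0.1]
finger_gap: 60.3
finger_force: 0.0
```

Request:
arm_command(steps=[[0.64,0,-1,40,0],[0.64,0,-1,85,0],[0.64,0,-1,125,0],[0.64,0,-1,148,0],[0.64,0,-1,156,0],[0.64,4,-1,156,0],[0.64,8,-1,156,0],[0.64,11,-1,156,0],[0.64,14,-1,156,0],[0.64,17,-1,156,0],[0.64,20,-1,156,0],[0.64,23,-1,156,0],[0.64,26,-1,156,0],[0.64,30,-1,156,0],[0.64,34,-1,156,0],[0.64,38,-1,156,0],[0.64,42,-1,156,0],[0.64,46,-1,156,0],[0.64,50,-1,156,0]])

```text
clock: 5.75
eef_pos: [514.1, 2.3, 42.5]
eef_rot: [-3.142, 0.0, -0.072]
wrist_force: [0.7, -0.0, 0.2]
finger_gap: 60.1
finger_force: 0.0
```

```bash
python3 - <<'E'
from h import *
S=imaging.camera("side"); a=S["img"][180:350,225:425,::-1]; cv2.imwrite("pics/s2.png",cv2.resize(a,(700,595),interpolation=cv2.INTER_CUBIC))
E
```

```text
(no output)
```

View pics/s2.png

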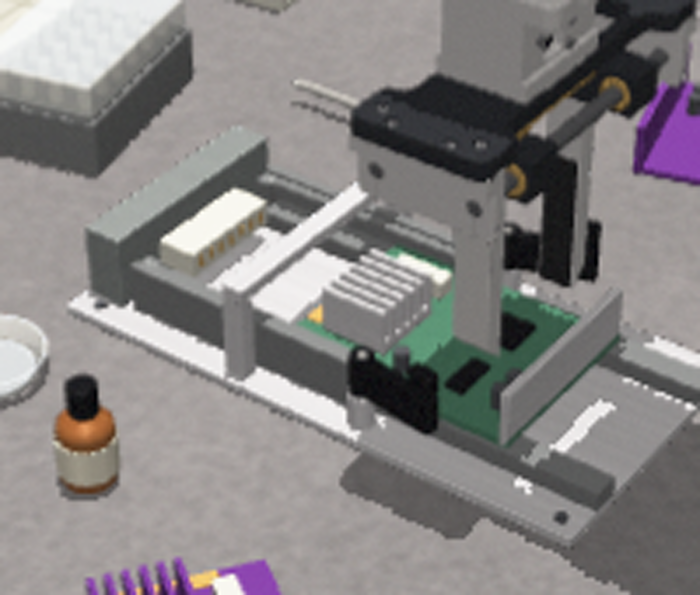

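```bash
python3 - <<'E'
from h import *
S=imaging.camera("side");s=monitor.read_state();print(s["eef_pos"],s["eef_rot"],s["wrist_force"])
a=-.0708;o=np.array([563.9,-1.7])
def W(x,y,z): return [o[0]+x*np.cos(a)-y*np.sin(a),o[1]+x*np.sin(a)+y*np.cos(a),z]
P=[W(-50,36,23.5),W(-50,-36,23.5),W(-50,36,42.5),W(-42,30,23.5),W(-75,50,46),W(-75,-50,46)]
print(np.round((proj(S,P)-[225,180])*3.5))
T=imaging.camera("top"); cv2.imwrite("pics/t2.png",cv2.resize(T["img"][190:370,215:455,::-1],(800,600),interpolation=cv2.INTER_CUBIC))
E
```

```text
[514.1976837    2.26900192  42.53733232] [-3.14155633e+00 -1.54527176e-04 -7.15872754e-02] [0.37100683 0.19058752 0.85522087]
[[475. 396.]
 [557. 320.]
 [476. 363.]
 [467. 383.]
 [506. 393.]
 [620. 285.]]
```

View pics/t2.png

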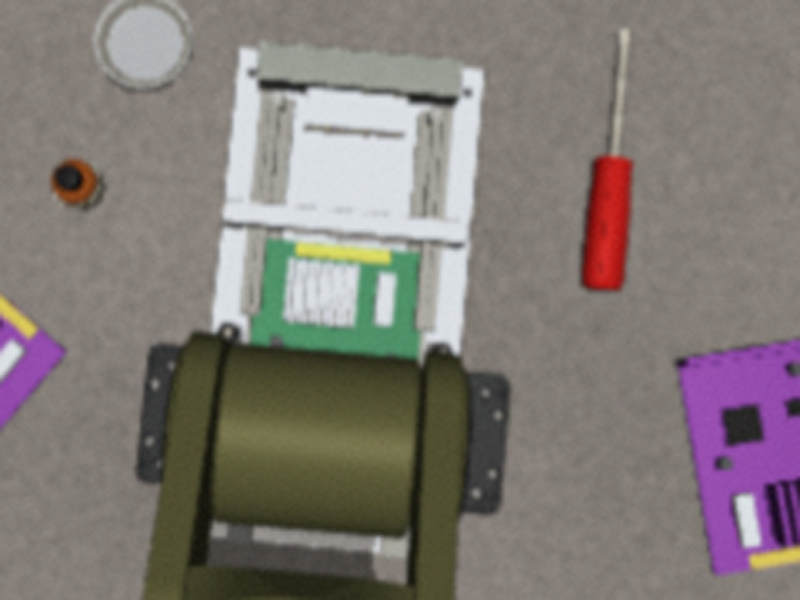

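Request:
arm_command(steps=[[0.64,0,0,-12,0],[0.64,-10,0,-12,0],[0.64,-25,0,-12,0],[0.64,-40,0,-12,0],[0.64,-50,0,-12,0],[0.64,-52,0,-6,0],[0.64,-52,0,0,0],[0.64,-52,0,5,0],[0.64,-52,0,8,0],[0.64,-52,0,10,0],[0.64,-52,0,10,0]])

```text
clock: 7.28
eef_pos: [462.0, 6.0, 32.5]
eef_rot: [3.142, 0.0, -0.071]
wrist_force: [0.2, 0.9, -0.5]
finger_gap: 60.2
finger_force: 0.0
```

```bash
python3 - <<'E'
from h import *
S=imaging.camera("side"); a=S["img"][180:350,275:475,::-1]; cv2.imwrite("pics/s3.png",cv2.resize(a,(700,595),interpolation=cv2.INTER_CUBIC))
p=monitor.read_state()["eef_pos"];R=np.array([[np.cos(-.0715),-np.sin(-.0715)],[np.sin(-.0715),np.cos(-.0715)]])
P=[[*(p[:2]+R@[x,y]),p[2]+dz] for dz in(-19,5) for y in(42,30,-30,-42) for x in (8,-8)]
print(p);print(np.round((proj(S,P)-[275,180])*3.5).tolist())
E
```

```text
[462.05805836   6.02187698  32.57363326]
[[373.0, 456.0], [404.0, 470.0], [387.0, 442.0], [418.0, 456.0], [454.0, 376.0], [484.0, 388.0], [467.0, 363.0], [496.0, 375.0], [376.0, 415.0], [407.0, 428.0], [390.0, 401.0], [421.0, 414.0], [458.0, 335.0], [488.0, 347.0], [470.0, 323.0], [500.0, 335.0]]
```

View pics/s3.png

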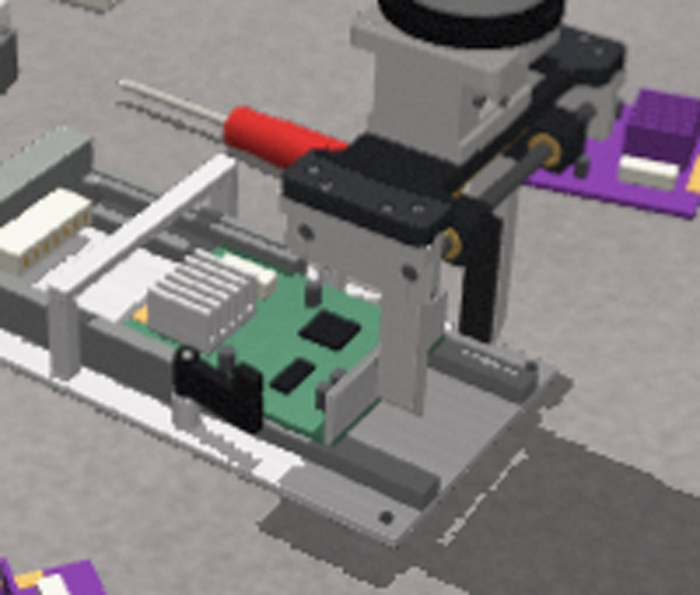

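Request:
arm_command(steps=[[0.43,0,0,0,0],[0.43,0,0,0,0],[0.43,0,0,2,0],[0.43,0,0,4,0],[0.43,0,0,6,0],[0.43,0,0,7,0],[0.43,0,0,7,0]])

```text
clock: 8.2
eef_pos: [461.9, 6.0, 25.5]
eef_rot: [-3.142, 0.0, -0.072]
wrist_force: [-0.3, -0.9, 0.4]
finger_gap: 40.6
finger_force: 0.0
```

Request:
arm_command(steps=[[0.43,0,0,1,0],[0.43,0,0,2,0],[0.43,0,0,3,0],[0.43,0,0,3,0]])

```text
clock: 8.7
eef_pos: [461.9, 6.0, 22.4]
eef_rot: [-3.142, 0.0, -0.072]
wrist_force: [-0.4, -0.4, 0.2]
finger_gap: 40.4
finger_force: 0.0
```

Request:
arm_command(steps=[[0.43,0,0,2,0],[0.43,0,0,4,0],[0.43,0,0,5,0],[0.43,0,0,5,0]])

```text
clock: 9.2
eef_pos: [461.9, 6.0, 17.5]
eef_rot: [-3.142, 0.0, -0.072]
wrist_force: [0.9, 0.4, 0.0]
finger_gap: 40.3
finger_force: 0.0
```

```bash
python3 - <<'E'
from h import *
S=imaging.camera("side"); a=S["img"][240:325,345:445,::-1]; cv2.imwrite("pics/s4.png",cv2.resize(a,(700,595),interpolation=cv2.INTER_CUBIC))
s=monitor.read_state();p=s["eef_pos"];R=np.array([[np.cos(-.0715),-np.sin(-.0715)],[np.sin(-.0715),np.cos(-.0715)]])
print(p,s["wrist_force"])
for dz in (-19,0,10,20):
  P=[[*(p[:2]+R@[x,y]),p[2]+dz] for y in(32.5,20) for x in (8,-8)]
  print(dz,np.round((proj(S,P)-[345,240])*7).tolist())
E
```

```text
[461.97006098   6.0245958   17.51530937] [-0.66596021  0.23224485  0.16226945]
-19 [[276.0, 521.0], [336.0, 548.0], [304.0, 492.0], [364.0, 519.0]]
0 [[280.0, 457.0], [341.0, 484.0], [309.0, 428.0], [370.0, 455.0]]
10 [[282.0, 423.0], [344.0, 450.0], [311.0, 394.0], [373.0, 421.0]]
20 [[285.0, 388.0], [347.0, 415.0], [314.0, 360.0], [376.0, 386.0]]
```

View pics/s4.png

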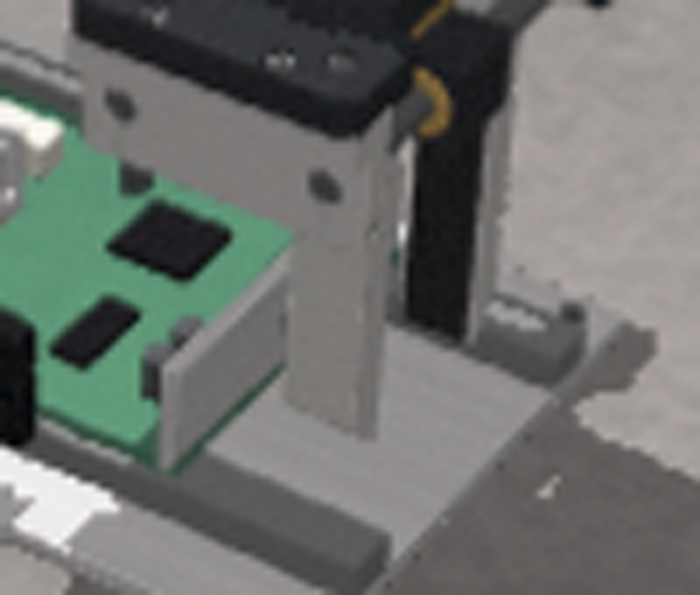

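Request:
arm_command(steps=[[0.43,0,0,3,0],[0.43,0,0,6,0],[0.43,6,0,6,0],[0.43,11,0,6,0],[0.43,14,0,6,0],[0.43,16,0,6,0],[0.43,18,0,6,0],[0.43,20,0,6,0],[0.43,22,0,6,0],[0.43,24,0,6,0],[0.43,26,0,6,0],[0.43,29,0,6,0],[0.43,32,0,6,0],[0.43,35,0,6,0],[0.43,38,0,6,0],[0.43,41,0,6,0],[0.43,44,0,6,0],[0.43,47,0,6,0]])

```text
clock: 11.5
eef_pos: [509.1, 2.6, 11.5]
eef_rot: [-3.142, -0.0, -0.072]
wrist_force: [-1.6, -0.0, -1.5]
finger_gap: 40.0
finger_force: 0.8
```

```bash
python3 - <<'E'
from h import *
S=imaging.camera("side"); a=S["img"][200:350,225:425,::-1]; cv2.imwrite("pics/s5.png",cv2.resize(a,(800,600),interpolation=cv2.INTER_CUBIC))
o=np.array([563.9,-1.7]);R=np.array([[np.cos(-.0708),-np.sin(-.0708)],[np.sin(-.0708),np.cos(-.0708)]])
for x in(-75,-60,-50,-40,-20,0):
  print(x,np.round((proj(S,[[*(o+R@[x,50]),46],[*(o+R@[x,-50]),46]])-[225,200])*4).tolist())
E
```

```text
-75 [[578.0, 369.0], [709.0, 246.0]]
-60 [[546.0, 355.0], [678.0, 234.0]]
-50 [[525.0, 346.0], [657.0, 226.0]]
-40 [[503.0, 337.0], [636.0, 218.0]]
-20 [[462.0, 319.0], [596.0, 202.0]]
0 [[421.0, 301.0], [557.0, 187.0]]
```

View pics/s5.png

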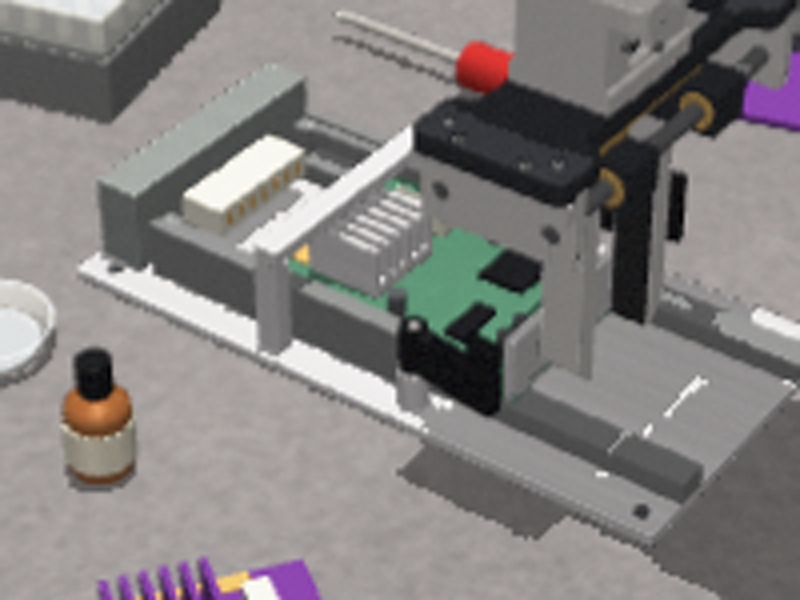

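Request:
arm_command(steps=[[0.43,3,0,0,0],[0.43,6,0,0,0],[0.43,9,0,0,0],[0.43,12,0,0,0],[0.43,15,0,0,0],[0.43,18,0,0,0],[0.43,21,0,0,0],[0.43,24,0,0,0],[0.43,26,0,0,0],[0.43,28,0,0,0],[0.43,29,0,0,0],[0.43,30,0,0,0],[0.43,30,0,0,0]])

```text
clock: 13.18
eef_pos: [539.0, 0.5, 11.6]
eef_rot: [-3.142, -0.0, -0.072]
wrist_force: [-3.9, 0.4, 2.7]
finger_gap: 40.6
finger_force: 1.8
```

Request:
arm_command(steps=[[0.43,1,0,0,0],[0.43,2,0,0,0],[0.43,3,0,0,0],[0.43,4,0,0,0],[0.43,4,0,0,0]])

```text
clock: 13.8
eef_pos: [542.9, 0.2, 11.6]
eef_rot: [-3.142, -0.0, -0.072]
wrist_force: [-4.0, 0.2, 3.8]
finger_gap: 40.4
finger_force: 1.9
```

```bash
python3 - <<'E'
from h import *
S=imaging.camera("side"); a=S["img"][200:350,225:425,::-1]; cv2.imwrite("pics/s6.png",cv2.resize(a,(800,600),interpolation=cv2.INTER_CUBIC))
o=np.array([563.9,-1.7]);R=np.array([[np.cos(-.0708),-np.sin(-.0708)],[np.sin(-.0708),np.cos(-.0708)]])
s=monitor.read_state();print(s["wrist_force"],R.T@(s["eef_pos"][:2]-o))
for x in(-20,-15,-10,-5,0):
  print(x,np.round((proj(S,[[*(o+R@[x,50]),46],[*(o+R@[x,-50]),46],[*(o+R@[x+130,35]),20]])-[225,200])*4).tolist())
E
```

```text
[-3.1371545   0.49926918  3.18711189] [-21.09330213   0.45578983]
-20 [[462.0, 319.0], [596.0, 202.0], [236.0, 243.0]]
-15 [[452.0, 314.0], [586.0, 198.0], [227.0, 239.0]]
-10 [[441.0, 310.0], [576.0, 194.0], [218.0, 235.0]]
-5 [[431.0, 305.0], [567.0, 191.0], [209.0, 231.0]]
0 [[421.0, 301.0], [557.0, 187.0], [200.0, 227.0]]
```

View pics/s6.png

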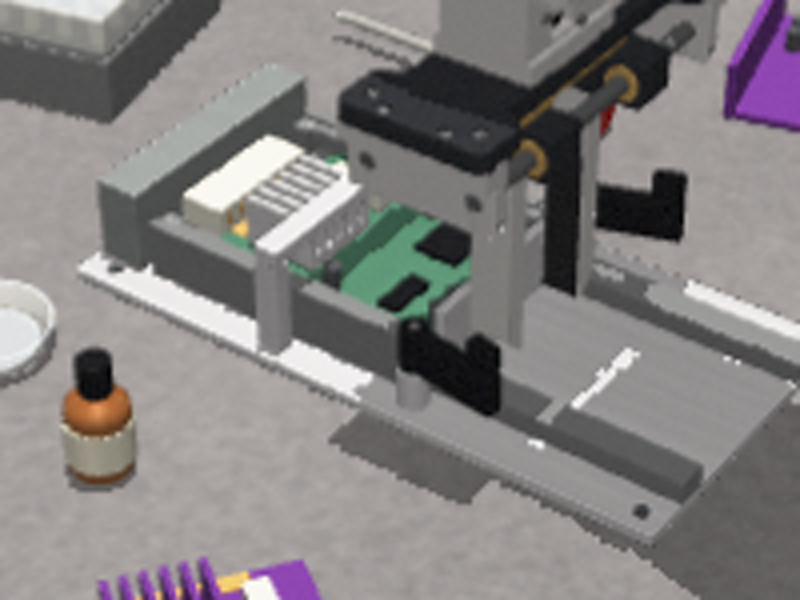

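Request:
arm_command(steps=[[0.43,1,0,0,0],[0.43,2,0,0,0],[0.43,3,0,0,0],[0.43,3,0,0,0],[0.43,3,0,0,0]])

```text
clock: 14.48
eef_pos: [545.8, 0.0, 11.5]
eef_rot: [-3.142, -0.0, -0.072]
wrist_force: [-2.5, -0.3, 2.4]
finger_gap: 40.4
finger_force: 1.6
```

Request:
arm_command(steps=[[0.43,1,0,0,0],[0.43,2,0,0,0],[0.43,3,0,0,0],[0.43,3,0,0,0],[0.43,3,0,0,0]])

```text
clock: 15.1
eef_pos: [548.0, -0.1, 11.5]
eef_rot: [3.142, 0.002, -0.071]
wrist_force: [-10.1, 0.9, 7.9]
finger_gap: 40.6
finger_force: 5.4
```

Request:
arm_command(steps=[[0.43,-3,0,0,0],[0.43,-10,0,0,0],[0.43,-25,0,0,0],[0.43,-40,0,0,0],[0,-40,0,-30,0],[0,-40,0,-60,0],[0,-40,-10,-75,0],[0,-40,-40,-75,0],[0,-40,-70,-75,0],[0,-39,-90,-75,0],[0,-38,-94,-60,0],[0,-38,-94,-40,0],[0,-38,-94,-22,0],[0,-38,-94,-13,0],[0,-38,-94,-13,0]])

```text
clock: 16.98
eef_pos: [517.1, 96.0, 23.7]
eef_rot: [3.141, 0.001, -0.072]
wrist_force: [0.2, 0.5, 0.1]
finger_gap: 0.1
finger_force: 0.0
```

```bash
python3 - <<'E'
from h import *
S=imaging.camera("side"); a=S["img"][210:342,275:451,::-1]; cv2.imwrite("pics/s7.png",cv2.resize(a,(800,600),interpolation=cv2.INTER_CUBIC))
k=800/176
o=np.array([563.9,-1.7]);R=np.array([[np.cos(-.0708),-np.sin(-.0708)],[np.sin(-.0708),np.cos(-.0708)]])
s=monitor.read_state();print(s["wrist_force"],R.T@(s["eef_pos"][:2]-o),s["eef_pos"])
for x in(-15,-10,-5,0):
  print(x,np.round((proj(S,[[*(o+R@[x,50]),46],[*(o+R@[x,-50]),46]])-[275,210])*k).tolist())
p=R.T@(s["eef_pos"][:2]-o)
for z in(25,35,45): print(z,np.round((proj(S,[[*(o+R@(p+[dx,dy])),z] for dx,dy in((8,12.5),(-8,12.5),(-8,-12.5))])-[275,210])*k).tolist())
E
```

```text
[ 0.37294294  0.10282594 -0.38981822] [-53.14985708  94.27265225] [517.55222687  96.0963404   24.40722066]
-15 [[286.0, 311.0], [439.0, 180.0]]
-10 [[274.0, 306.0], [428.0, 175.0]]
-5 [[263.0, 301.0], [416.0, 171.0]]
0 [[251.0, 296.0], [405.0, 167.0]]
25 [[262.0, 476.0], [301.0, 494.0], [343.0, 455.0]]
35 [[262.0, 453.0], [301.0, 471.0], [343.0, 432.0]]
45 [[262.0, 430.0], [301.0, 448.0], [344.0, 409.0]]
```

View pics/s7.png

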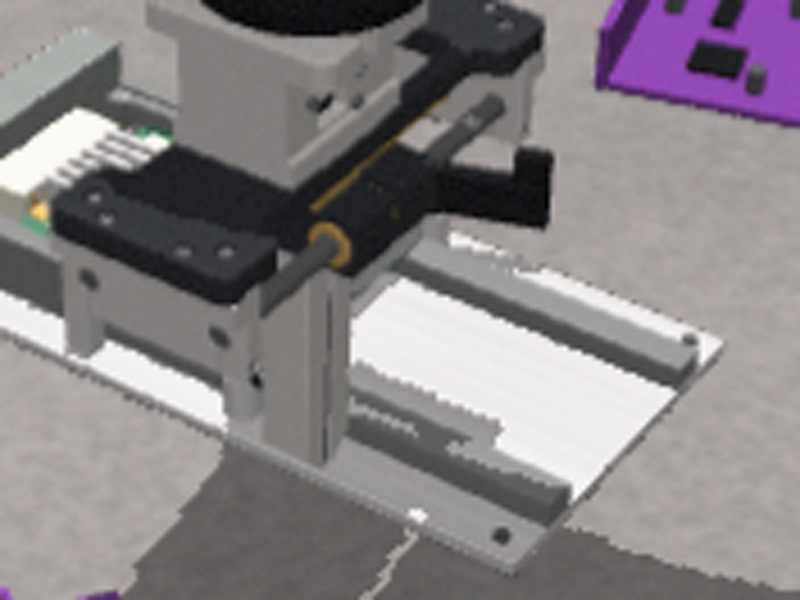

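Request:
arm_command(steps=[[0,-1,10,0,0],[0,-1,18,0,0],[0,-1,22,0,0],[0,-1,26,0,0],[0,0,30,0,0],[0,0,33,0,0],[0,1,37,0,0],[0,2,40,0,0],[0,3,43,0,0],[0,5,46,0,0],[0,7,49,0,0],[0,10,52,0,0],[0,13,54,0,0],[0,16,57,0,0],[0,20,59,0,0],[0,20,59,0,0]])

```text
clock: 19.02
eef_pos: [533.4, 35.8, 24.4]
eef_rot: [3.141, 0.0, -0.072]
wrist_force: [-0.9, 2.2, 0.7]
finger_gap: 0.4
finger_force: 1.0
```

Request:
arm_command(steps=[[0,2,1,0,0],[0,5,2,0,0],[0,7,3,0,0],[0,9,3,0,0],[0,11,4,0,0],[0,12,4,0,0],[0,12,4,0,0]])

```text
clock: 19.9
eef_pos: [544.5, 31.1, 24.3]
eef_rot: [3.141, 0.001, -0.071]
wrist_force: [-5.2, 2.7, 1.2]
finger_gap: 0.1
finger_force: 2.3
```

Request:
arm_command(steps=[[0,1,0,0,0],[0,2,0,0,0],[0,3,0,0,0],[0,4,0,0,0],[0,4,0,0,0]])

```text
clock: 20.52
eef_pos: [547.3, 30.6, 24.3]
eef_rot: [3.141, 0.004, -0.072]
wrist_force: [-14.3, 0.7, 8.4]
finger_gap: 0.6
finger_force: 7.1
```

Request:
arm_command(steps=[[0,1,0,0,0],[0,2,0,0,0],[0,2,0,0,0]])

```text
clock: 20.9
eef_pos: [547.7, 30.5, 24.2]
eef_rot: [3.141, 0.008, -0.071]
wrist_force: [-26.3, 0.3, 18.2]
finger_gap: 0.4
finger_force: 13.5
```

Request:
arm_command(steps=[[0,-3,0,0,0],[0,-12,0,0,0],[0,-25,0,0,0],[0,-30,0,-20,0],[0,-34,10,-45,0],[0,-35,40,-50,0],[0,-35,75,-50,0],[0,-35,105,-50,0],[0,-35,125,-50,0],[0,-35,129,-45,0],[0,-35,129,-30,0],[0,-35,129,-12,0],[0,-35,129,0,0],[0,-35,129,0,0]])

```text
clock: 22.65
eef_pos: [506.3, -94.8, 23.4]
eef_rot: [-3.141, 0.002, -0.071]
wrist_force: [0.9, -0.6, 0.1]
finger_gap: -0.0
finger_force: 0.0
```

```bash
python3 - <<'E'
from h import *
S=imaging.camera("side"); a=S["img"][210:342,275:451,::-1]; cv2.imwrite("pics/s8.png",cv2.resize(a,(800,600),interpolation=cv2.INTER_CUBIC))
o=np.array([563.9,-1.7]);R=np.array([[np.cos(-.0708),-np.sin(-.0708)],[np.sin(-.0708),np.cos(-.0708)]])
s=monitor.read_state();print(s["wrist_force"],R.T@(s["eef_pos"][:2]-o),s["eef_pos"])
E
```

```text
[0.49932797 0.28614751 0.3899298 ] [-50.41331068 -97.14703029] [506.74072342 -95.0373692   24.21998415]
```

View pics/s8.png

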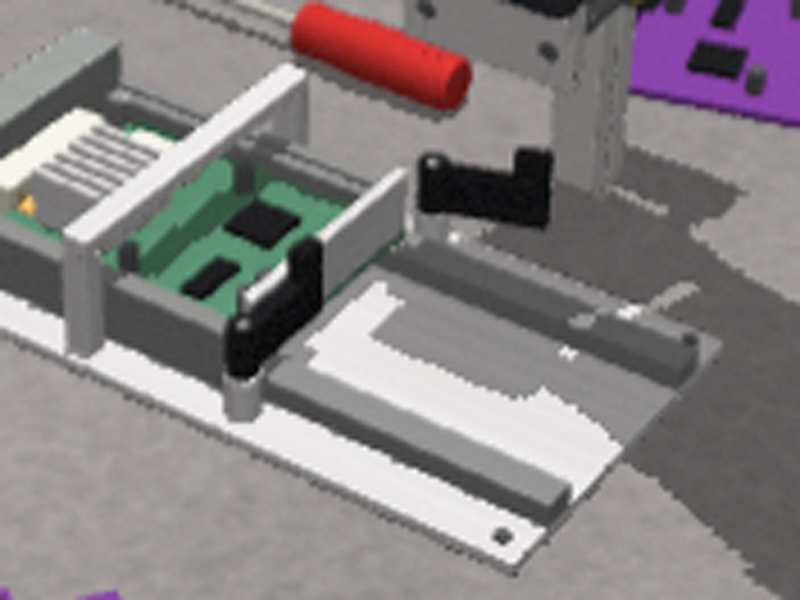

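Request:
arm_command(steps=[[0,-1,-7,0,0],[0,-2,-13,0,0],[0,-3,-18,0,0],[0,-4,-22,0,0],[0,-4,-26,0,0],[0,-4,-30,0,0],[0,-3,-34,0,0],[0,-2,-38,0,0],[0,-1,-42,0,0],[0,1,-46,0,0],[0,3,-49,0,0],[0,5,-52,0,0],[0,8,-55,0,0],[0,11,-58,0,0],[0,14,-60,0,0],[0,17,-62,0,0],[0,17,-62,0,0]])

```text
clock: 24.82
eef_pos: [528.4, -34.5, 24.5]
eef_rot: [-3.141, -0.0, -0.071]
wrist_force: [-0.4, -0.9, -1.4]
finger_gap: 0.5
finger_force: 0.4
```

Request:
arm_command(steps=[[0,2,-1,0,0],[0,5,-2,0,0],[0,7,-3,0,0],[0,9,-3,0,0],[0,11,-4,0,0],[0,13,-4,0,0],[0,14,-4,0,0],[0,15,-4,0,0],[0,15,-4,0,0]])

```text
clock: 25.95
eef_pos: [543.0, -31.5, 24.5]
eef_rot: [-3.141, 0.001, -0.071]
wrist_force: [-8.1, 2.7, 2.5]
finger_gap: 0.6
finger_force: 3.7
```

Request:
arm_command(steps=[[0,1,0,0,0],[0,2,0,0,0],[0,2,0,0,0]])

```text
clock: 26.32
eef_pos: [543.2, -31.5, 24.4]
eef_rot: [-3.141, 0.006, -0.071]
wrist_force: [-21.4, 3.4, 13.4]
finger_gap: 0.3
finger_force: 11.1
```

Request:
arm_command(steps=[[0,-3,0,0,0],[0,-12,0,0,0],[0,-30,0,0,0],[0,-45,0,-10,0],[0,-60,0,-50,0],[0,-60,40,-100,0],[0,-60,100,-130,0],[0,-60,150,-140,0],[0,-60,200,-140,0],[0,-60,240,-140,0],[0,-60,240,-140,0],[0,-60,240,-140,0],[0,-60,240,-140,0]])

```text
clock: 27.95
eef_pos: [468.7, -266.2, 164.7]
eef_rot: [3.142, -0.0, -0.07]
wrist_force: [-0.2, -0.1, 0.2]
finger_gap: 0.4
finger_force: 0.0
```

```bash
python3 - <<'E'
from h import *
S=imaging.camera("side"); a=S["img"][210:342,275:451,::-1]; a=cv2.resize(a,(400,300),interpolation=cv2.INTER_CUBIC)
T=imaging.camera("top"); b=cv2.resize(T["img"][240:330,255:375,::-1],(400,300),interpolation=cv2.INTER_CUBIC)
cv2.imwrite("pics/f.png",np.hstack([a,b])); print(monitor.read_state()["wrist_force"])
E
```

```text
[0.03775938 0.33904398 1.63536309]
```

View pics/f.png

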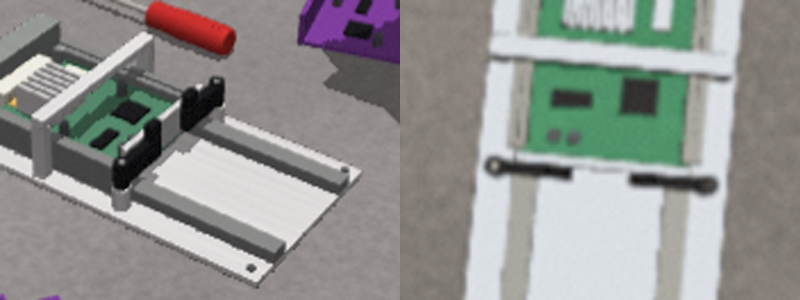

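Both levers lie straight across behind the panel (in the top view at (530,170) and (675,182)), and the board is straight and home.

```bash
python3 -c "
from cell import job; print(job.sign_off())"
```

```text
the job is handed in; nothing more can be done
None
```

The board is home on the connector with both levers shut behind its panel, as far as the final pictures show, and the job was handed in at about 28 s; sign-off returned no verdict, and my first approach passed over the panel without moving the board because the fingertips sat about 30 mm higher than the pose implied.

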